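Back the solder reel off by one notch

ROBOT

A 6-joint arm with a two-finger parallel gripper is mounted at the origin on the work surface; the furniture and walls round the work are solid. World frame = base frame: x ahead of the robot, y to its left, z up, the work surface at z = 0. Lengths are in m, angles in rad, forces in N, time in s.
With the tool pointing down it reaches from about 0.4 to 0.825 m from the base axis. Payload 7 kg.
Tool frame: the origin (TCP) lies on the centre line of the jaws, within the pads' length; the fingertips stand 11 mm ahead of it and the grasp point (between the pads) lies 8 mm behind it; z points along the fingers, y is the line along which they close (so a half turn about z gives the same grasp; the last joint's range is limited). The gripper opens to 85 mm and grips with 20 to 120 N. Pads are 22 mm wide; open, the fingers measure 114 mm over their backs; the gripper's body (76 mm by 85 mm) begins 54 mm behind the grasp point. The pads swing forward as they close: fully open they stand 13 mm farther back than shut.
Start: joints at [-0.912, 0.359, 0.012, 0, -1.224, -0.288], TCP at [0.245, -0.629, 0.219] pointing down, gripper open.
Joint ranges: [-3.07, 3.07], [-1.43, 2.12], [-1.02, 1.25], [-3.03, 1.67], [-3.05, -0], [-3.03, 3.03]. Speed limits (rad/s): [2.39, 2.39, 3.01, 3.14, 3.14, 3.14].

INTERFACE

Orientations are given as [roll, pitch, yaw] about the fixed x, y, z axes, in that order (R = Rz(yaw) Ry(pitch) Rx(roll)).
In Python, from rig import r gives the robot as it stands. The module is installed in compiled form; this text tells all that it offers.
- The arm moves only by the tool servo_tool, never from a script. Its argument "motion" is a list of rows, each a list of 7 numbers: the shift along the tool's x, y, z scaled (see below), then the turn, a rotation vector about the tool's x, y, z scaled (see below), then the finger opening in mm, from 0 to 85.4. A call has exactly 10 rows; each row is the pose to reach, as a shift and turn from the pose commanded when the call began, along the tool's axes at that moment; what a row does not reach only later rows make up. The controller multiplies each number of a shift by 0.15 m and each number of a turn by 90 degrees. A row lasts 1/12 s, in which the tool goes at most 41.7 mm and 7.16 degrees, less where a joint would pass 70% of its speed; a pose out of reach is approached as far as the arm can. A call with a number of a shift or a turn outside -1 to 1 is refused whole. A call with a gripper value outside its range is refused whole. The fingers move at their own pace and stop on an object; "squeeze" is the grip in N (left out, the last holds). Time passes only in rows, so rows that repeat a pose let the fingers close, or fill a call up. It gives the time, the measured TCP pose, the force, the opening and the grip force at its end, in the units of the state.
- r.get_obs(): the state, without advancing time (a new reading comes with each control period).
- r.get_image(name): name is "scene" or "top" or "wrist"; returns the picture (480x640x3 uint8, red, green, blue); there is no depth.
- r.camera_model(name): a dict with "camera_matrix" (3x3 intrinsics, pixels), "position" and "attitude" of the camera in the world. Camera axes: x right, y up, looking along -z (the intrinsics and any distortion apply to the point x, -y, -z); pixel columns grow to the right and rows downward; lengths in m; the calibration is good to about 2 mm. The wrist camera is an equidistant fisheye: a pixel r from the principal point sees the ray r / f radians off the axis. A picture is of the moment at which its call begins: read the wrist's pose just before it. camera_model takes no time and is no camera call; for the wrist camera it gives the pose at the moment of the call.
- r.close_job(): hands the job in; it is judged then, once.
The state is a dict: "t": time; "joint_positions": joint angles; "joint_vel": joint speeds; "effort": joint torques, N m; "tcp_pos": TCP position; "orientation": TCP orientation; "contact_force": force on the tool from outside, world axes, zero at the start; "ft_torque": the same for the moment, N m; "grip_width": finger opening in m; "grip_force": force on a finger pad.
Only numpy, scipy, OpenCV 4.12 (cv2) and the standard library are available. Lean on these libraries where they do the work, as an engineer would, in place of code of your own. Each camera call takes 0.05 s, during which the arm holds its last target. There are 200 camera calls.

TASK

Pay out one notch of solder from the ratchet reel on the bench: with a fingertip throw the pawl off the ratchet wheel by its red-balled lever until it rests over against its stop pin, push the black-balled spokes so that the reel turns back (clockwise as the robot sees it) by one tooth, then push the lever over again so that the pawl drops to the bottom of the next notch and locks the reel. Only push: take no bar or ball between the fingers, do not run the reel out by two notches, and leave the loose things around the stand where they are.

Things in the scene. Friction and masses are not known exactly. Their poses are not given: they have to be found in the camera images.
- reel_stand: Blue steel reel stand, 144 x 154 mm, screwed down. Origin: under the reel's axis, on the bench; x to its back, y to its left, z up (robot's view). In mm here: reel axis along x at y 0, z 85; spokes in the plane x -54, ratchet wheel (84 mm across) and pawl in x -20, behind them cheeks and spool. Pawl's pivot y -58, z 100. Only spokes and lever stand above z 127.
- reel (a joint): Turn of wheel, spokes and spool together, rad; grows clockwise as the robot sees it (top to the right, stand's -y), paying out. Starts at -0.10 to -0.03; pawl blocks it beyond 0. Notches 0.524 apart: the next is at 0.524, the pawl blocks again there. Short of it the nose rides up a sloping tooth, past it on the next crest. A brake (1.3 N at a ball) keeps it where left.
- pawl (a joint): Pawl angle, rad: about 0 with the nose at the bottom of a notch (start 0 to 0.06), about 0.2 on a tooth's crest, 1.13 thrown to the right against the stop pin. Swings freely by its weight, balance at 0.55 to 0.65: beyond that it falls on to the right and stays, short of that it falls onto the wheel. Under 0.5 N at the ball moves it.
- pawl_knob (a point): Centre of the red ball, 18 mm across, ending the pawl's lever: an 8 mm round bar, 88 mm from pivot to ball centre, in the stand's plane x -20 mm. Pawl down: lever leans 30 degrees to the left, ball at y -14, z 176 mm in the stand's frame; thrown: 35 degrees to the right, ball at y -108, z 172, nose up at z 149. Site z: outward along the bar.
- spoke_top (a point): Centre of the 18 mm black ball of the uppermost of three spokes (8 mm round bars, 120 degrees apart, ball centres 62 mm from the axis, hub 26 mm across), in the stand's plane x -54 mm. At reel 0 it leans 15 degrees to the left (y 16, z 145 mm in the stand's frame), one notch back 15 degrees to the right (y -16, z 145). Site z: outward along the bar.
- spoke_left (a point): Centre of the black ball of the lower left spoke; at joint 0 it is at y 44, z 41 mm in the stand's frame. Site z: outward along its bar.
- spoke_right (a point): Centre of the black ball of the lower right spoke; at joint 0 it is at y -60, z 69 mm in the stand's frame. Site z: outward along its bar.
- flux_bottle: Loose small amber bottle with black cap, 34 x 34 x 72 mm, left of the stand; origin: centre of its underside. Leave it alone.
- side_cutters: Loose side cutters with red handles, 163 mm long, 15 mm high, lying in front of the stand; origin: underside centre. Leave them alone.
- relay: Loose yellow relay, 28 x 50 x 26 mm, to the right of the stand; origin: underside centre. Leave it alone.
- tape: Loose roll of black tape, 55 mm across, 19 mm high, behind the stand on the left; origin: underside centre. Leave it alone.
- tweezers: Loose steel tweezers, 122 mm long, 15 mm high, lying in front on the right; origin: underside centre. Leave them alone.

How it is judged:
By the outcome, as a careful person would: the job done as asked, in the order asked, and still so for the second after the job is handed in, with the robot touching nothing.
It also fails if it takes over 59 s, if anything falls off the work surface, if the arm or the gripper's body presses on something with over 40 N, if the wrist force passes 120 N, or if a joint passes its speed limit or range.

## Working session

There is one attempt and no reset: what is moved stays moved. The work goes in short steps, Python scripts to look and compute and a tool call to move; the robot and the scene stay as the last step left them, time stands still between calls to the robot, and variables do not carry over. Pictures are saved under pics/ and viewed, at most 10 in all, crops included, and the job is handed in when it is done.

Besides the shell and the picture viewer there is one more tool, called after "Call:" in YAML: its name, and indented under it one key for each argument. servo_tool: Moves the arm, as the interface text tells. Shifts and turns lie within -1 to 1; 1 stands for 0.15 m of shift or 90 degrees of turn. Its arguments: {"type":"object","properties":{"motion":{"type":"array","items":{"type":"array","items":{"type":"number"}}},"squeeze":{"type":"number"}},"required":["motion"]}

```bash
mkdir -p pics; python3 - <<'E'
from rig import r
import cv2,numpy as np
o=r.get_obs();print(o)
for n in("scene","top"):
    im=r.get_image(n);cv2.imwrite(f"pics/{n}0.png",im[:,:,::-1]);m=r.camera_model(n);print(n,m)
E
```

```text
{'t': 0.0, 'joint_positions': array([-9.11886860e-01,  3.59381653e-01,  1.10249208e-02, -3.71624685e-04,
       -1.22408783e+00, -2.88090296e-01]), 'joint_vel': array([ 5.32036019e-04,  7.21977753e-05,  8.44690836e-04,  2.05695195e-03,
       -1.47200875e-03, -1.03122488e-03]), 'effort': array([-6.87649072e-05, -5.83334398e+01,  2.93412101e+01,  6.93632886e+00,
       -6.14512421e-03, -1.65247911e-05]), 'tcp_pos': array([ 0.24438724, -0.62864744,  0.21804844]), 'orientation': array([ 3.13991308e+00, -1.33397968e-04, -2.77089994e+00]), 'contact_force': array([-0.36635789,  0.184261  ,  0.52921235]), 'ft_torque': array([-0.02868608, -0.0097759 , -0.03379736]), 'grip_force': 0.0, 'grip_width': 0.08565301701095095}
scene {'camera_matrix': array([[609.15308498,   0.        , 321.04483351],
       [  0.        , 609.15308498, 246.93698011],
       [  0.        ,   0.        ,   1.        ]]), 'position': array([-0.21356175, -0.55272822,  0.73656981]), 'attitude': array([ 0.98320562, -0.00167374, -0.96663537])}
top {'camera_matrix': array([[547.77232938,   0.        , 325.7017952 ],
       [  0.        , 547.77232938, 236.43148583],
       [  0.        ,   0.        ,   1.        ]]), 'position': array([ 0.47677972, -0.01277567,  1.45899034]), 'attitude': array([ 0.04839375, -0.00940868, -1.555765  ])}
```

View pics/scene0.png

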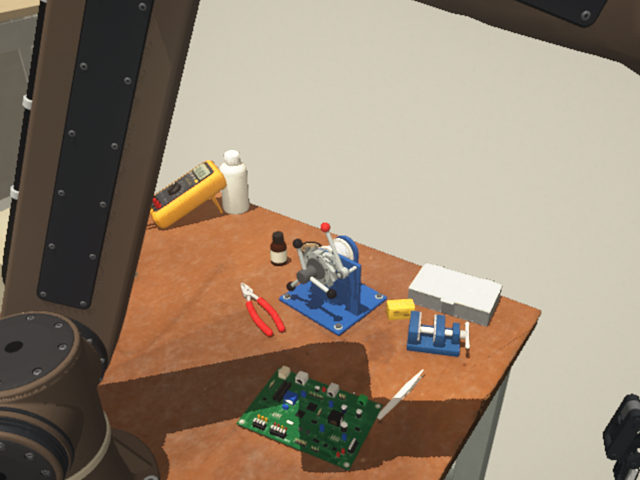

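View pics/top0.png

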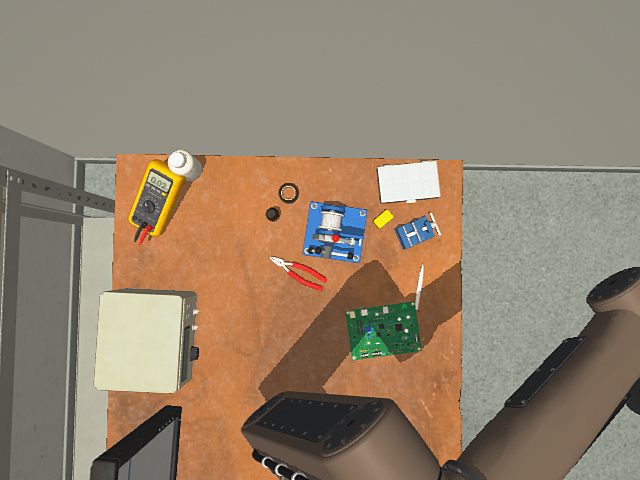

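The scene picture shows the stand near (335,285), with the red ball at (325,227) and a black ball at (298,244). In the top view the stand is near (335,232) and the red ball near (336,238). Next I measure them.

```bash
cat > h.py <<'E'
import numpy as np,cv2
from scipy.spatial.transform import Rotation as Ro
from rig import r
def ray(m,p):
    K=m["camera_matrix"];R=Ro.from_euler("xyz",m["attitude"]).as_matrix()
    d=np.array([(p[0]-K[0,2])/K[0,0],-(p[1]-K[1,2])/K[1,1],-1]);d=R@d
    return m["position"],d/np.linalg.norm(d)
def proj(m,P):
    K=m["camera_matrix"];R=Ro.from_euler("xyz",m["attitude"]).as_matrix()
    c=R.T@(np.asarray(P)-m["position"]);return np.array([K[0,2]+K[0,0]*c[0]/-c[2],K[1,2]-K[1,1]*c[1]/-c[2]])
def onz(m,p,z):
    o,d=ray(m,p);return o+d*(z-o[2])/d[2]
def tri(a,pa,b,pb):
    o1,d1=ray(a,pa);o2,d2=ray(b,pb)
    s=np.linalg.lstsq(np.c_[d1,-d2],o2-o1,rcond=None)[0]
    p,q=o1+s[0]*d1,o2+s[1]*d2;return (p+q)/2,np.linalg.norm(p-q)
def blobs(im,lo,hi,roi,amin=8):
    x0,y0,x1,y1=roi;h=cv2.cvtColor(im,cv2.COLOR_RGB2HSV)[y0:y1,x0:x1]
    n,l,s,c=cv2.connectedComponentsWithStats(cv2.inRange(h,lo,hi))
    return [(s[i,4],s[i,:4]+[x0,y0,0,0],c[i]+[x0,y0]) for i in range(1,n) if s[i,4]>=amin]
E
python3 - <<'E'
from h import *
np.set_printoptions(precision=4,suppress=True)
S,T=r.camera_model("scene"),r.camera_model("top")
a=cv2.imread("pics/scene0.png")[:,:,::-1];b=cv2.imread("pics/top0.png")[:,:,::-1]
for n,im,roi in(("s",a,(280,215,395,335)),("t",b,(300,195,372,266))):
    print(n,"red",blobs(im,(0,150,90),(6,255,255),roi));print("black",blobs(im,(0,0,0),(180,120,45),roi))
h=cv2.cvtColor(b,cv2.COLOR_RGB2HSV);m=cv2.inRange(h,(100,140,60),(125,255,255));m[:, :298]=0;m[:,372:]=0;m[:195]=0;m[270:]=0
R=cv2.minAreaRect(cv2.findNonZero(m));bx=cv2.boxPoints(R);print(R,[onz(T,p,.008)for p in bx])
c=[cv2.resize(a[210:340,275:395],None,fx=4,fy=4,interpolation=2),cv2.resize(b[195:270,298:372],None,fx=4,fy=520/75,interpolation=2)]
c[1]=cv2.resize(b[195:270,298:346+2],(300,450));c[1]=cv2.resize(b[200:266,300:370],(310,292))
o=np.zeros((520,800,3),np.uint8);o[:,:480]=c[0];o[:292,485:795]=c[1];cv2.imwrite("pics/c0.png",o[:,:,::-1])
E
```

```text
s red [(np.int32(65), array([321, 223,   9,   9]), array([324.8154, 227.    ])), (np.int32(50), array([280, 318,   5,  15]), array([281.54, 326.12]))]
black [(np.int32(15), array([294, 243,   8,   5]), array([297.7333, 245.4   ])), (np.int32(15), array([287, 284,   7,   6]), array([289.8   , 287.5333])), (np.int32(40), array([327, 290,   9,   8]), array([331.3  , 294.425]))]
t red [(np.int32(40), array([332, 235,   7,   7]), array([334.925, 237.8  ]))]
black [(np.int32(14), array([308, 247,   5,   6]), array([310.1429, 249.6429])), (np.int32(19), array([316, 247,   6,   7]), array([318.2632, 249.7895])), (np.int32(15), array([348, 253,   5,   6]), array([350.1333, 255.7333]))]
((334.8166198730469, 231.7224884033203), (57.60554504394531, 53.6003532409668), 8.530765533447266) [array([0.4999, 0.0357, 0.008 ]), array([0.6411, 0.017 , 0.008 ]), array([ 0.6207, -0.1349,  0.008 ]), array([ 0.4795, -0.1154,  0.008 ])]
```

View pics/c0.png

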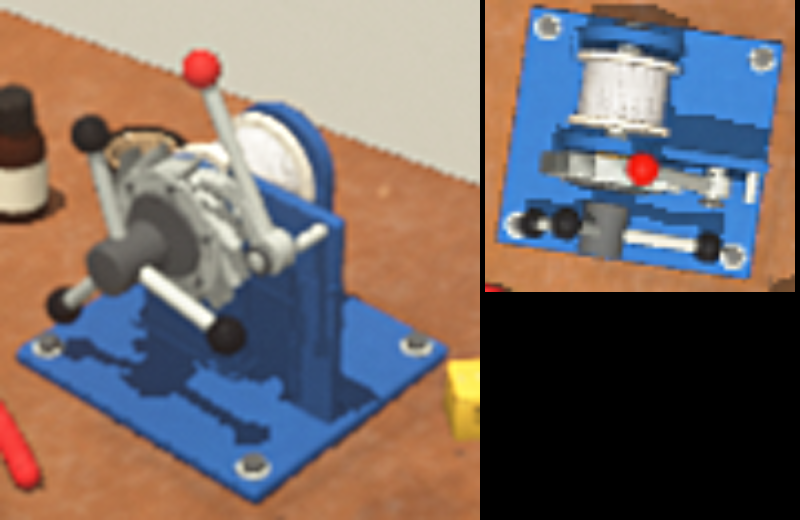

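Zoomed: red ball at scene (324.8,227) and top (334.9,237.8). The three black balls are at scene (297.5,243.2), (291.2,286), (331.5,293.8) and top (318.3,250), (310.4,250), (350.4,255.6). The pawl is down and the stop pin is on the right.

```bash
python3 - <<'E'
from h import *
np.set_printoptions(precision=4,suppress=True)
S,T=r.camera_model("scene"),r.camera_model("top")
O={}
for n,s,t in(("red",(324.8,227),(334.9,237.8)),("top",(297.5,243.2),(318.3,250)),("left",(291.2,286),(310.4,250)),("right",(331.5,293.8),(350.4,255.6))):
    O[n]=tri(S,s,T,t);print(n,O[n])
P=np.array([O[n][0] for n in("red","top","left","right")])
from scipy.optimize import least_squares
def model(v):
    x,y,w,q,p=v[:5];f=lambda X,Y,Z:[x+X*np.cos(w)-Y*np.sin(w),y+X*np.sin(w)+Y*np.cos(w),Z]
    a=np.radians(30)-p;L=[f(-.020,-.058+.088*np.sin(a),.1+.088*np.cos(a))]
    for k in range(3):
        b=np.radians(15+120*k)-q;L.append(f(-.054,.062*np.sin(b),.085+.062*np.cos(b)))
    return np.array(L)
for fixed in(0,1):
    F=lambda v:np.r_[((model(v)-P)/.002).ravel(),(v[2]+.132)/.015,(v[3]+.065)/.03,(v[4]-.03)/.02]
    s=least_squares(F,[.57,-.05,-.13,-.06,.03])
print(s.x,(model(s.x)-P)*1000)
c=np.cos(s.x[2]);
# plate centre in stand frame
d=np.array([.5603,-.0494])-s.x[:2];w=s.x[2];print(d[0]*np.cos(w)+d[1]*np.sin(w),-d[0]*np.sin(w)+d[1]*np.cos(w))
E
```

```text
red (array([ 0.5359, -0.0451,  0.1756]), np.float64(0.0010341514742809592))
top (array([ 0.5074, -0.0064,  0.1426]), np.float64(0.001392042159330999))
left (array([0.51  , 0.014 , 0.0367]), np.float64(0.0001879154979707192))
right (array([ 0.4961, -0.0875,  0.0723]), np.float64(0.0014160186724028014))
[ 0.558  -0.0334 -0.1322 -0.0709  0.0175] [[ 0.1961 -0.883   1.4086]
 [-0.2631  0.1084  1.0241]
 [-0.2438 -0.0442  1.5047]
 [ 0.3108  0.8188  0.9503]]
0.004408233213524397 -0.015516846255918693
```

Call:
servo_tool:
  motion:
    - [-0.05,0.05,-0.1,0,0,0,0]
    - [-0.15,0.15,-0.2,0,0,0,0]
    - [-0.28,0.27,-0.3,0,0,0,0]
    - [-0.4,0.38,-0.3,0,0,0,0]
    - [-0.52,0.5,-0.3,0,0,0,0]
    - [-0.65,0.62,-0.3,0,0,0,0]
    - [-0.78,0.74,-0.3,0,0,0,0]
    - [-0.88,0.84,-0.3,0,0,0,0]
    - [-0.95,0.9,-0.3,0,0,0,0]
    - [-0.95,0.9,-0.3,0,0,0,0]
  squeeze: 30

```text
t: 0.93
tcp_pos: [0.3295, -0.4494, 0.2653]
orientation: [-3.141, 0.001, -2.768]
contact_force: [-0.5, -0.6, 0.1]
grip_width: 0.0001
grip_force: 0.0
```

Call:
servo_tool:
  motion:
    - [-0.05,0.05,0,0,0,0,0]
    - [-0.15,0.15,0,0,0,0,0]
    - [-0.28,0.27,0,0,0,0,0]
    - [-0.4,0.38,0,0,0,0,0]
    - [-0.52,0.5,0,0,0,0,0]
    - [-0.65,0.62,0,0,0,0,0]
    - [-0.78,0.74,0,0,0,0,0]
    - [-0.88,0.84,0,0,0,0,0]
    - [-0.95,0.9,0,0,0,0,0]
    - [-0.95,0.9,0,0,0,0,0]

```text
t: 1.77
tcp_pos: [0.4133, -0.2726, 0.2645]
orientation: [-3.141, 0.001, -2.769]
contact_force: [-0.3, -2.1, -0.2]
grip_width: -0.0
grip_force: 0.0
```

Call:
servo_tool:
  motion:
    - [-0.05,0.05,0,0,0,0,0]
    - [-0.15,0.15,0,0,0,0,0]
    - [-0.28,0.27,0,0,0,0,0]
    - [-0.4,0.38,0,0,0,0,0]
    - [-0.52,0.5,0,0,0,0,0]
    - [-0.65,0.62,0,0,0,0,0]
    - [-0.78,0.74,0,0,0,0,0]
    - [-0.88,0.84,0,0,0,0,0]
    - [-0.95,0.9,0,0,0,0,0]
    - [-0.95,0.9,0,0,0,0,0]

```text
t: 2.6
tcp_pos: [0.4972, -0.0954, 0.2639]
orientation: [3.142, -0.0, -2.77]
contact_force: [1.0, 0.7, 0.1]
grip_width: -0.0003
grip_force: 0.0
```

```bash
cat >> h.py <<'E'
X0,Y0,W=.558,-.0334,-.1322
def sw(p):
    x,y,z=p;return np.array([X0+x*np.cos(W)-y*np.sin(W),Y0+x*np.sin(W)+y*np.cos(W),z])
def ws(p):
    d=np.asarray(p)-[X0,Y0,0];return np.array([d[0]*np.cos(W)+d[1]*np.sin(W),-d[0]*np.sin(W)+d[1]*np.cos(W),d[2]])
def plan(mm,yaw=W-np.pi/2):
    "tool-frame scaled move bringing TCP to stand point mm, tool x to stand right"
    o=r.get_obs();A=Ro.from_euler("xyz",o["orientation"]);B=Ro.from_euler("xyz",[np.pi,0,yaw])
    s=A.inv().apply(sw(np.array(mm)/1000)-o["tcp_pos"])/.15;t=(A.inv()*B).as_rotvec()/(np.pi/2)
    print("t",round(o["t"],2),"tcp stand mm",(ws(o["tcp_pos"])*1000).round(1),"F",o["contact_force"].round(1),"w",o["grip_width"].round(4))
    print("shift",s.round(3),"turn",t.round(3))
E
python3 -c "
from h import *
plan((-20,30,230))"
```

```text
Traceback (most recent call last):
  File "h.py", line 30, in plan
    print("t",round(o["t"],2),"tcp stand mm",(ws(o["tcp_pos"])*1000).round(1),"F",o["contact_force"].round(1),"w",o["grip_width"].round(4))
                                                                                                                  ^^^^^^^^^^^^^^^^^^^^^
AttributeError: 'float' object has no attribute 'round'
```

```bash
sed -i 's/,"w",o\["grip_width"\].round(4)//' h.py; python3 -c "
from h import *
plan((-20,30,230))"
```

```text
t 2.6 tcp stand mm [-52.1 -69.4 263.9] F [1.  0.7 0.1]
shift [-0.508  0.477  0.226] turn [ 0.    -0.    -0.679]
```

Call:
servo_tool:
  motion:
    - [-0.05,0.05,0.0,0,0,-0.07,0]
    - [-0.1,0.1,0.0,0,0,-0.14,0]
    - [-0.18,0.17,0.05,0,0,-0.21,0]
    - [-0.26,0.25,0.1,0,0,-0.28,0]
    - [-0.34,0.32,0.14,0,0,-0.36,0]
    - [-0.4,0.38,0.17,0,0,-0.43,0]
    - [-0.45,0.43,0.2,0,0,-0.51,0]
    - [-0.49,0.46,0.22,0,0,-0.58,0]
    - [-0.51,0.477,0.226,0,0,-0.65,0]
    - [-0.51,0.477,0.226,0,0,-0.679,0]

```text
t: 3.43
tcp_pos: [0.5417, -0.0028, 0.2295]
orientation: [3.141, -0.001, -1.698]
contact_force: [0.4, -0.4, 0.2]
grip_width: 0.0001
grip_force: 0.0
```

```bash
python3 -c "
from h import *
plan((-20,24,163))
a=r.get_image('scene');b=r.get_image('wrist')
cv2.imwrite('pics/s1.png',np.hstack([cv2.resize(a[150:340,250:410],(475,564)),cv2.resize(b[:,:],(320,240)).repeat(1,0) if 0 else np.vstack([cv2.resize(b,(320,240)),np.zeros((324,320,3),np.uint8)])])[:,:,::-1])"
```

```text
t 3.43 tcp stand mm [-20.2  28.2 229.5] F [ 0.4 -0.4  0.2]
shift [ 0.028 -0.002  0.444] turn [ 0.001 -0.     0.003]
```

View pics/s1.png

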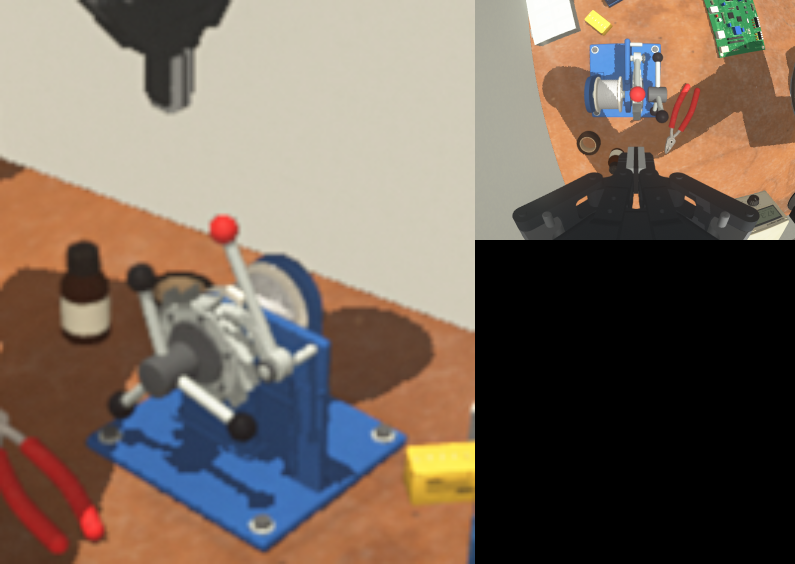

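The scene crop shows the closed fingertips above and to the left of the red ball, with tip bottom at about scene (307,186). Pawl and reel are untouched.

```bash
python3 -c "
from h import *
S=r.camera_model('scene');p=r.get_obs()['tcp_pos']
for d in(0,.011,.024):print(proj(S,p-[0,0,d]))
a=cv2.imread('pics/s1.png')[:110,130:210];g=cv2.cvtColor(a,6)
for y in(60,75,90,100,106,112-4):print(y/2.968+150,[(x+130)/2.969+250 for x in np.where(g[y]<140)[0][[0,-1]]] if (g[y]<140).any() else 0)
# expected silhouettes
for z in(0,.011):
  for X in(-14,0,14):
    for Y in(-11,11):print(z,X,Y,proj(S,p+[X/1000,Y/1000,-z]).round(1))
"
```

```text
[307.10895139 191.71336165]
[307.17828165 197.27143517]
[307.25919972 203.75848113]
170.21563342318058 [np.float64(298.83799259009766), np.float64(315.00505220613)]
175.26954177897574 [np.float64(298.83799259009766), np.float64(315.00505220613)]
180.3234501347709 [np.float64(298.83799259009766), np.float64(315.00505220613)]
183.69272237196765 [np.float64(300.52206130010103), np.float64(313.65779723812733)]
185.71428571428572 [np.float64(302.2061300101044), np.float64(312.64735601212533)]
186.38814016172506 [np.float64(303.8901987201078), np.float64(311.3001010441226)]
0 -14 -11 [307.6 196.7]
0 -14 11 [297.2 193.2]
0 0 -11 [312.3 193.5]
0 0 11 [302. 190.]
0 14 -11 [316.9 190.3]
0 14 11 [306.7 186.9]
0.011 -14 -11 [307.6 202.3]
0.011 -14 11 [297.3 198.7]
0.011 0 -11 [312.3 199. ]
0.011 0 11 [302.1 195.5]
0.011 14 -11 [316.9 195.8]
0.011 14 11 [306.7 192.4]
```

```bash
python3 -c "
from h import *
S=r.camera_model('scene');p=r.get_obs()['tcp_pos'];print(p,r.get_obs()['orientation'])
a=r.get_image('scene');q=r.get_image('top')
A=a[150:250,260:360].copy();T=r.camera_model('top');c=proj(T,p).astype(int);print(proj(T,p))
o=np.hstack([cv2.resize(A,(500,500),interpolation=0),cv2.resize(q[c[1]-40:c[1]+40,c[0]-24:c[0]+24],(300,500),interpolation=0)])
cv2.imwrite('pics/s2.png',o[:,:,::-1])"
```

```text
[ 0.54150649 -0.00315623  0.22991258] [ 3.14099977e+00 -4.26674043e-04 -1.70440243e+00]
[316.7065815  234.05538734]
```

View pics/s2.png

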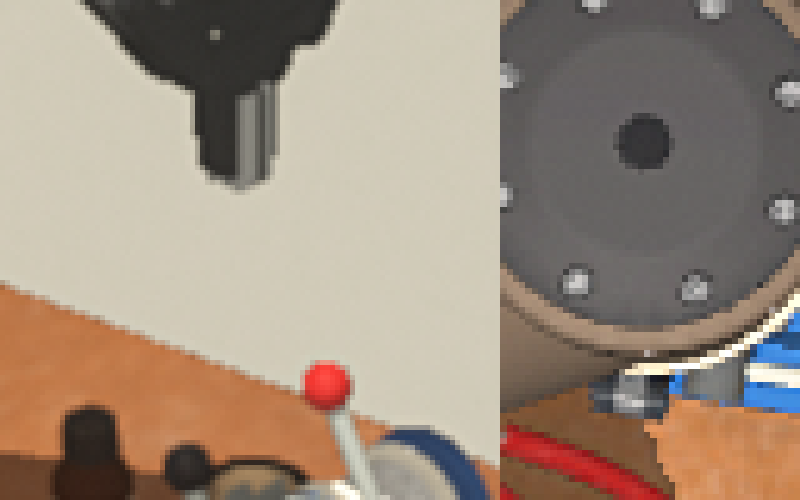

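Zoom: fingertip bottom at about scene (308,188), roughly 9 px higher than my model puts it. I'll cross-check this with the wrist camera.

```bash
python3 -c "
from h import *
m=r.camera_model('wrist');o=r.get_obs();b=r.get_image('wrist');print(m)
K=m['camera_matrix'];R=Ro.from_euler('xyz',m['attitude'])
def pf(P):
  c=R.inv().apply(P-m['position']);v=np.array([c[0],-c[1],-c[2]]);th=np.arctan2(np.hypot(v[0],v[1]),v[2]);ph=np.arctan2(v[1],v[0])
  return np.array([K[0,2]+K[0,0]*th*np.cos(ph),K[1,2]+K[0,0]*th*np.sin(ph)])
for d in(-.04,-.03,-.02,-.01,0,.011):print(d,pf(o['tcp_pos']-[0,0,d]).round(1),pf(o['tcp_pos']+[0,-.011,-d]).round(1))
print('red',pf(sw((-.02,-.0155,.1755))), blobs(b,(0,150,90),(6,255,255),(250,100,400,300)))
c=b[260:420,230:410];cv2.imwrite('pics/w1.png',cv2.resize(c,(675,600),interpolation=0)[:,:,::-1])"
```

```text
{'camera_matrix': array([[371.64829954,   0.        , 321.56055607],
       [  0.        , 371.64829954, 241.69167992],
       [  0.        ,   0.        ,   1.        ]]), 'position': array([ 0.53120168, -0.07977315,  0.38410929]), 'attitude': array([-3.04846047e-01, -1.03728378e-03,  3.00498448e+00])}
-0.04 [321.9 350. ] [317.6 324.6]
-0.03 [321.8 335.7] [317.9 311.3]
-0.02 [321.8 323. ] [318.1 299.5]
-0.01 [321.8 311.6] [318.2 289.1]
0 [321.7 301.4] [318.4 279.8]
0.011 [321.7 291.4] [318.6 270.7]
red [320.64608128 188.44572031] [(np.int32(711), array([309, 173,  30,  31]), array([323.79184248, 187.95921238])), (np.int32(335), array([388, 209,  12,  47]), array([395.16716418, 237.67462687]))]
```

View pics/w1.png

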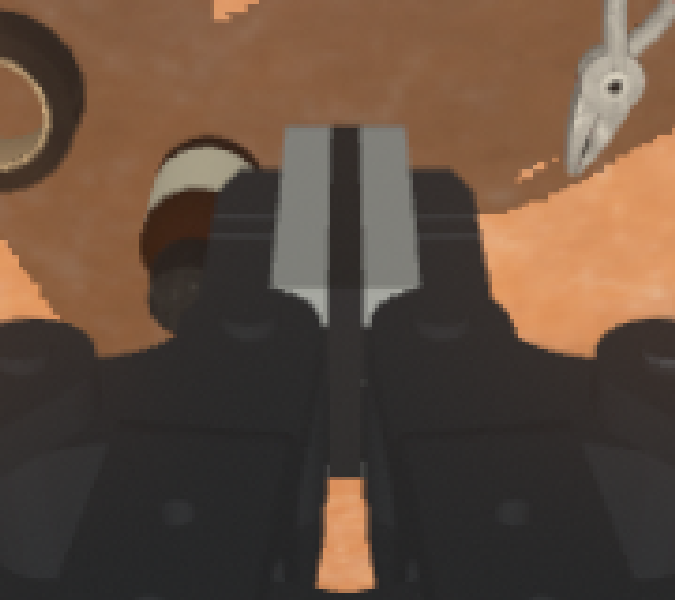

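Call:
servo_tool:
  motion:
    - [0,0,0.05,0,0,0,0]
    - [0.01,0,0.12,0,0,0,0]
    - [0.01,0,0.2,0,0,0,0]
    - [0.01,0,0.28,0,0,0,0]
    - [0.01,0,0.36,0,0,0,0]
    - [0.01,0,0.43,0,0,0,0]
    - [0.01,0,0.48,0,0,0,0]
    - [0.01,0,0.52,0,0,0,0]
    - [0.01,0,0.54,0,0,0,0]
    - [0.01,0,0.54,0,0,0,0]

```text
t: 4.52
tcp_pos: [0.5412, -0.0039, 0.1484]
orientation: [3.141, -0.0, -1.704]
contact_force: [-0.5, -0.1, 0.1]
grip_width: 0.0004
grip_force: 0.0
```

```bash
python3 -c "
from h import *
plan((-20,0,148))
a=r.get_image('scene')
A=a[170:320,265:385].copy()
cv2.imwrite('pics/s3.png',cv2.resize(A,(480,600),interpolation=2)[:,:,::-1])"
```

```text
t 4.52 tcp stand mm [-20.6  27.  148.4] F [-0.5 -0.1  0.1]
shift [ 0.18  -0.004  0.003] turn [ 0.001 -0.    -0.001]
```

View pics/s3.png

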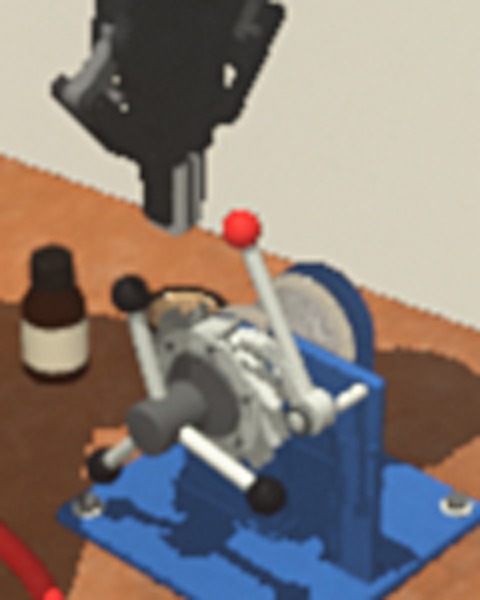

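The tip (scene ≈(310,228)) is at about z 165 mm beside the red ball, so the closed tip sits some 16 mm above the reported TCP. Next I push the lever over.

Call:
servo_tool:
  motion:
    - [0.04,0,0.01,0,0,0,0]
    - [0.08,0,0.03,0,0,0,0]
    - [0.11,0,0.03,0,0,0,0]
    - [0.14,0,0.03,0,0,0,0]
    - [0.17,0,0.03,0,0,0,0]
    - [0.2,0,0.03,0,0,0,0]
    - [0.24,0,0.03,0,0,0,0]
    - [0.28,0,0.03,0,0,0,0]
    - [0.32,0,0.03,0,0,0,0]
    - [0.36,0,0.03,0,0,0,0]

```text
t: 5.4
tcp_pos: [0.5341, -0.058, 0.1446]
orientation: [3.142, 0.0, -1.704]
contact_force: [0.9, 0.1, 0.4]
grip_width: -0.0002
grip_force: 0.1
```

Call:
servo_tool:
  motion:
    - [0.04,0,0,0,0,0,0]
    - [0.08,0,0,0,0,0,0]
    - [0.12,0,0,0,0,0,0]
    - [0.16,0,0,0,0,0,0]
    - [0.2,0,0,0,0,0,0]
    - [0.23,0,0,0,0,0,0]
    - [0.26,0,0,0,0,0,0]
    - [0.29,0,0,0,0,0,0]
    - [0.32,0,0,0,0,0,0]
    - [0.32,0,0,0,0,0,0]

```text
t: 6.23
tcp_pos: [0.5277, -0.1056, 0.1445]
orientation: [3.141, -0.0, -1.705]
contact_force: [0.0, 0.1, -0.4]
grip_width: 0.0001
grip_force: 0.0
```

```bash
python3 -c "
from h import *
plan((-20,-40,200))
S=r.camera_model('scene');a=r.get_image('scene')
print(blobs(a,(0,150,90),(6,255,255),(300,200,400,300)),'thrown:',proj(S,sw((-.02,-.108,.172))),'start',proj(S,sw((-.02,-.0155,.1755))))"
```

```text
t 6.23 tcp stand mm [-20.5 -75.5 144.5] F [ 0.   0.1 -0.4]
shift [-0.237 -0.003 -0.37 ] turn [ 0.    -0.    -0.001]
[(np.int32(81), array([362, 245,  10,  10]), array([366.4691358 , 249.44444444]))] thrown: [367.0143729  248.65491293] start [325.63579177 227.13723181]
```

Call:
servo_tool:
  motion:
    - [-0.02,0,-0.06,0,0,0,0]
    - [-0.08,0.02,-0.15,0,0,0,0]
    - [-0.18,0.06,-0.25,0,0,0,0]
    - [-0.3,0.1,-0.32,0,0,0,0]
    - [-0.42,0.14,-0.35,0,0,0,0]
    - [-0.54,0.18,-0.35,0,0,0,0]
    - [-0.66,0.22,-0.35,0,0,0,0]
    - [-0.76,0.227,-0.35,0,0,0,0]
    - [-0.83,0.227,-0.35,0,0,0,0]
    - [-0.83,0.227,-0.35,0,0,0,0]

```text
t: 7.12
tcp_pos: [0.5112, 0.0249, 0.1978]
orientation: [-3.141, 0.001, -1.702]
contact_force: [-0.2, -0.8, 0.2]
grip_width: -0.0002
grip_force: 0.0
```

Call:
servo_tool:
  motion:
    - [0,0,0.04,0,0,0,0]
    - [0,0,0.1,0,0,0,0]
    - [0,0,0.17,0,0,0,0]
    - [0,0,0.24,0,0,0,0]
    - [0,0,0.31,0,0,0,0]
    - [0,0,0.37,0,0,0,0]
    - [0,0,0.42,0,0,0,0]
    - [0,0,0.46,0,0,0,0]
    - [0,0,0.48,0,0,0,0]
    - [0,0,0.48,0,0,0,0]

```text
t: 7.95
tcp_pos: [0.5104, 0.0229, 0.1244]
orientation: [3.141, -0.001, -1.704]
contact_force: [0.1, 0.6, 0.7]
grip_width: -0.0001
grip_force: 0.0
```

```bash
python3 -c "
from h import *
plan((-54,20,124))
S=r.camera_model('scene');a=r.get_image('scene')
print(blobs(a,(0,150,90),(6,255,255),(300,200,400,300)))
A=a[170:320,265:385].copy()
cv2.imwrite('pics/s4.png',cv2.resize(A,(480,600),interpolation=2)[:,:,::-1])"
```

```text
t 7.95 tcp stand mm [-54.6  49.5 124.4] F [0.1 0.6 0.7]
shift [ 0.197 -0.004  0.003] turn [ 0.001 -0.    -0.001]
[(np.int32(80), array([362, 245,  10,  10]), array([366.4125, 249.4125]))]
```

View pics/s4.png

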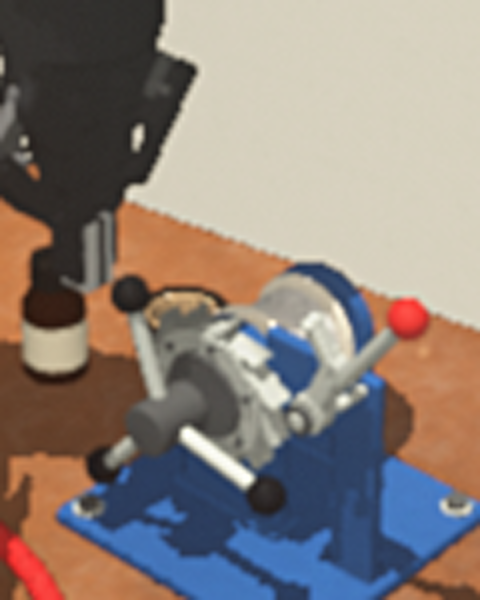

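Thrown pawl confirmed: red ball at crop (408,318), resting on the stop. The fingertip is to the left of the top black ball (130,294) and about level with its centre, so I lower it a little and push in part.

Call:
servo_tool:
  motion:
    - [0,0,0.02,0,0,0,0]
    - [0,0,0.05,0,0,0,0]
    - [0.03,0,0.05,0,0,0,0]
    - [0.06,0,0.05,0,0,0,0]
    - [0.1,0,0.05,0,0,0,0]
    - [0.14,0,0.05,0,0,0,0]
    - [0.18,0,0.05,0,0,0,0]
    - [0.22,0,0.05,0,0,0,0]
    - [0.24,0,0.05,0,0,0,0]
    - [0.24,0,0.05,0,0,0,0]

```text
t: 8.83
tcp_pos: [0.5056, -0.0135, 0.1176]
orientation: [3.141, -0.0, -1.705]
contact_force: [0.5, 0.6, -0.0]
grip_width: -0.0
grip_force: 0.0
```

```bash
cat >> h.py <<'E'
def reel(a,guess,show=0):
    "reel angle from visible black balls, scene camera; offsets in px calibrated at start"
    S=r.camera_model("scene");g=cv2.cvtColor(a,cv2.COLOR_RGB2GRAY).astype(float)
    out=[]
    for k in range(3):
        best=[]
        for q in np.arange(guess-.15,guess+.15,.005):
            b=np.radians(15+120*k)-q;u=proj(S,sw((-.054,.062*np.sin(b),.085+.062*np.cos(b))))
            yy,xx=np.mgrid[0:480,0:640];w=np.hypot(xx-u[0],yy-u[1])
            best.append((g[w<4.3].mean(),q))
        best.sort();out.append((round(float(best[0][1]),3),round(float(best[0][0]))))
    return out
E
python3 -c "
from h import *
plan((-54,5,116))
print(reel(cv2.imread('pics/scene0.png')[:,:,::-1],-.07))
a=r.get_image('scene');cv2.imwrite('pics/s5.png',a[:,:,::-1]);print(reel(a,.3),reel(a,.5))
S=r.camera_model('scene')
for q in(-.07,.3,.5):print([proj(S,sw((-.054,.062*np.sin(np.radians(t)-q),.085+.062*np.cos(np.radians(t)-q)))).round(1) for t in(15,135,255)])
print(blobs(a,(0,0,0),(180,120,60),(280,215,360,320)))
print(blobs(cv2.imread('pics/scene0.png')[:,:,::-1],(0,0,0),(180,120,60),(280,215,360,320)))
"
```

```text
t 8.83 tcp stand mm [-54.6  12.8 117.6] F [ 0.5  0.6 -0. ]
shift [ 0.052 -0.004  0.011] turn [ 0.    -0.    -0.001]
[(-0.075, 47), (-0.1, 76), (-0.04, 40)]
[(0.37, 38), (0.18, 68), (0.425, 40)] [(0.37, 38), (0.58, 57), (0.425, 40)]
[array([297.8, 242.7]), array([291. , 285.4]), array([331.6, 293.1])]
[array([307. , 245.9]), array([285.4, 274.8]), array([328. , 300.5])]
[array([312.1, 249.3]), array([283.5, 268.9]), array([324.8, 303. ])]
[(np.int32(731), array([280, 215,  41,  36]), array([298.43638851, 226.87140903])), (np.int32(25), array([280, 234,   3,   9]), array([280.92, 238.  ])), (np.int32(72), array([304, 242,  10,  11]), array([308.43055556, 247.52777778])), (np.int32(45), array([280, 269,   8,   9]), array([282.97777778, 272.97777778])), (np.int32(61), array([322, 298,   9,   9]), array([326.24590164, 302.08196721]))]
[(np.int32(23), array([280, 235,   3,   8]), array([281.04347826, 238.65217391])), (np.int32(54), array([293, 240,  10,   8]), array([297.22222222, 243.59259259])), (np.int32(31), array([287, 283,   8,   8]), array([289.87096774, 286.96774194])), (np.int32(73), array([327, 289,  10,  10]), array([331.28767123, 293.54794521]))]
```

Call:
servo_tool:
  motion:
    - [0.01,0,0,0,0,0,0]
    - [0.02,0,0,0,0,0,0]
    - [0.03,0,0,0,0,0,0]
    - [0.035,0,0,0,0,0,0]
    - [0.04,0,0,0,0,0,0]
    - [0.043,0,0,0,0,0,0]
    - [0.043,0,0,0,0,0,0]
    - [0.043,0,0,0,0,0,0]
    - [0.043,0,0,0,0,0,0]
    - [0.043,0,0,0,0,0,0]

```text
t: 9.72
tcp_pos: [0.505, -0.0191, 0.1176]
orientation: [3.141, -0.0, -1.704]
contact_force: [-0.0, 0.6, -1.0]
grip_width: -0.0
grip_force: 0.4
```

```bash
cat >> h.py <<'E'
def fit(bl):
    "reel angle per ball from (k,pixel)"
    S=r.camera_model("scene");q=np.arange(-.3,.8,.002);res=[]
    for k,p in bl:
        b=np.radians(15+120*k)-q;u=np.array([proj(S,sw((-.054,.062*np.sin(t),.085+.062*np.cos(t)))) for t in b])
        d=np.hypot(*(u-p).T);res.append((k,round(q[d.argmin()],3),round(d.min(),2)))
    return res
E
python3 -c "
from h import *
plan((-54,5,116))
a=r.get_image('scene');cv2.imwrite('pics/s6.png',a[:,:,::-1]);print(reel(a,.48))
print(blobs(a,(0,0,0),(180,120,60),(280,215,360,320)))
for n in('scene0','s5','s6'):
  a=cv2.imread(f'pics/{n}.png')[:,:,::-1];bl=blobs(a,(0,0,0),(180,120,60),(280,240,360,320),25)
  L=[]
  for A,bb,c in bl:
    k=0 if c[1]<262 and c[0]>290 else 1 if c[0]<295 else 2
    L.append((k,c))
  print(n,[(k,c.round(1)) for k,c in L],fit(L))
"
```

```text
t 9.72 tcp stand mm [-54.4   7.2 117.6] F [-0.   0.6 -1. ]
shift [ 0.015 -0.003  0.011] turn [ 0.    -0.    -0.001]
[(0.45, 38), (0.605, 54), (0.46, 41)]
[(np.int32(771), array([280, 215,  44,  38]), array([300.70428016, 227.39169909])), (np.int32(25), array([280, 234,   3,   9]), array([280.92, 238.  ])), (np.int32(69), array([307, 245,   9,   9]), array([310.82608696, 249.08695652])), (np.int32(8), array([299, 254,   3,   5]), array([299.875, 256.   ])), (np.int32(40), array([280, 266,   7,   9]), array([282.25 , 270.125])), (np.int32(61), array([320, 299,  10,   9]), array([324.91803279, 303.19672131]))]
scene0 [(0, array([297.2, 243.6])), (1, array([289.9, 287. ])), (2, array([331.3, 293.5]))] [(0, np.float64(-0.09), np.float64(0.9)), (1, np.float64(-0.09), np.float64(1.85)), (2, np.float64(-0.05), np.float64(0.21))]
s5 [(0, array([297.1, 244.7])), (0, array([308.4, 247.5])), (1, array([283., 273.])), (2, array([326.2, 302.1]))] [(0, np.float64(-0.09), np.float64(2.05)), (0, np.float64(0.37), np.float64(0.66)), (1, np.float64(0.38), np.float64(1.69)), (2, np.float64(0.414), np.float64(0.03))]
s6 [(0, array([299.2, 245.4])), (0, array([310.8, 249.1])), (1, array([282.2, 270.1])), (2, array([324.9, 303.2]))] [(0, np.float64(0.01), np.float64(2.4)), (0, np.float64(0.462), np.float64(0.59)), (1, np.float64(0.472), np.float64(1.54)), (2, np.float64(0.498), np.float64(0.27))]
```

Call:
servo_tool:
  motion:
    - [0.005,0,0,0,0,0,0]
    - [0.011,0,0,0,0,0,0]
    - [0.011,0,0,0,0,0,0]
    - [0.011,0,0,0,0,0,0]
    - [0.011,0,0,0,0,0,0]
    - [0.011,0,0,0,0,0,0]
    - [0.0,0,0,0,0,0,0]
    - [-0.03,0,0,0,0,0,0]
    - [-0.07,0,0,0,0,0,0]
    - [-0.1,0,0,0,0,0,0]

```text
t: 10.6
tcp_pos: [0.5072, -0.0036, 0.1177]
orientation: [-3.141, -0.0, -1.704]
contact_force: [0.2, -0.5, -1.0]
grip_width: 0.0001
grip_force: 0.0
```

```bash
python3 -c "
from h import *
plan((-54,25,185))
a=r.get_image('scene');cv2.imwrite('pics/s7.png',a[:,:,::-1]);print(reel(a,.48))
bl=blobs(a,(0,0,0),(180,120,60),(280,240,360,320),25)
L=[(0 if c[1]<262 and c[0]>290 else 1 if c[0]<295 else 2,c) for A,bb,c in bl]
print(L,fit(L))
"
```

```text
t 10.6 tcp stand mm [-54.3  22.8 117.7] F [ 0.2 -0.5 -1. ]
shift [-0.014 -0.002 -0.449] turn [-0.    -0.    -0.001]
[(0.5, 43), (0.605, 54), (0.54, 42)]
[(0, array([293.18965517, 243.68965517])), (0, array([311.48529412, 249.88235294])), (1, array([282.25      , 268.86363636])), (2, array([324.30645161, 303.41935484]))] [(0, np.float64(-0.282), np.float64(0.82)), (0, np.float64(0.494), np.float64(0.82)), (1, np.float64(0.51), np.float64(1.21)), (2, np.float64(0.53), np.float64(0.2))]
```

Call:
servo_tool:
  motion:
    - [0,0,-0.1,0,0,0,0]
    - [0,0,-0.25,0,0,0,0]
    - [0.0,0,-0.4,0,0,0,0]
    - [0.08,-0.03,-0.5,0,0,0,0]
    - [0.2,-0.08,-0.5,0,0,0,0]
    - [0.34,-0.13,-0.5,0,0,0,0]
    - [0.48,-0.18,-0.5,0,0,0,0]
    - [0.62,-0.227,-0.5,0,0,0,0]
    - [0.74,-0.227,-0.5,0,0,0,0]
    - [0.8,-0.227,-0.5,0,0,0,0]

```text
t: 11.48
tcp_pos: [0.5247, -0.129, 0.1924]
orientation: [3.141, -0.0, -1.705]
contact_force: [0.3, -0.7, -0.2]
grip_width: -0.0002
grip_force: 0.0
```

Call:
servo_tool:
  motion:
    - [0.08,0,0,0,0,0,0]
    - [0.2,0,0,0,0,0,0]
    - [0.3,0,0,0,0,0,0]
    - [0.36,0,0.03,0,0,0,0]
    - [0.36,0,0.1,0,0,0,0]
    - [0.36,0,0.18,0,0,0,0]
    - [0.36,0,0.26,0,0,0,0]
    - [0.36,0,0.32,0,0,0,0]
    - [0.36,0,0.36,0,0,0,0]
    - [0.36,0,0.36,0,0,0,0]

```text
t: 12.32
tcp_pos: [0.5168, -0.1806, 0.1369]
orientation: [3.139, -0.0, -1.704]
contact_force: [-0.8, 0.6, -0.4]
grip_width: 0.0001
grip_force: 0.0
```

```bash
python3 -c "
from h import *
plan((-20,-60,138))
a=r.get_image('scene');print(blobs(a,(0,150,90),(6,255,255),(300,200,400,300)))
bl=blobs(a,(0,0,0),(180,120,60),(280,240,340,320),25)
L=[(0 if c[1]<262 and c[0]>290 else 1 if c[0]<295 else 2,c) for A,bb,c in bl]
print(fit(L))
"
```

```text
t 12.32 tcp stand mm [ -21.4 -151.4  136.9] F [-0.8  0.6 -0.4]
shift [-0.609 -0.009 -0.007] turn [ 0.002 -0.    -0.001]
[(np.int32(63), array([362, 245,  10,  10]), array([365.71428571, 249.98412698]))]
[(0, np.float64(0.134), np.float64(8.27)), (0, np.float64(0.49), np.float64(0.89)), (1, np.float64(0.508), np.float64(1.31)), (2, np.float64(0.534), np.float64(0.39))]
```

Call:
servo_tool:
  motion:
    - [-0.06,0,0,0,0,0,0]
    - [-0.14,0,0,0,0,0,0]
    - [-0.2,0,0,0,0,0,0]
    - [-0.25,0,0,0,0,0,0]
    - [-0.3,0,0,0,0,0,0]
    - [-0.34,0,0,0,0,0,0]
    - [-0.38,0,0,0,0,0,0]
    - [-0.42,0,0,0,0,0,0]
    - [-0.46,0,0,0,0,0,0]
    - [-0.49,0,0,0,0,0,0]

```text
t: 13.2
tcp_pos: [0.5275, -0.1077, 0.1386]
orientation: [3.142, 0.0, -1.704]
contact_force: [0.9, -0.5, 0.2]
grip_width: 0.0004
grip_force: 0.0
```

Call:
servo_tool:
  motion:
    - [-0.02,0,0,0,0,0,0]
    - [-0.04,0,0,0,0,0,0]
    - [-0.06,0,0,0,0,0,0]
    - [-0.08,0,0,0,0,0,0]
    - [-0.1,0,0,0,0,0,0]
    - [-0.12,0,0,0,0,0,0]
    - [-0.12,0,0,0,0,0,0]
    - [-0.08,0,0,0,0,0,0]
    - [0.02,0,0,0,0,0,0]
    - [0.12,0,0,0,0,0,0]

```text
t: 14.03
tcp_pos: [0.525, -0.1266, 0.1386]
orientation: [-3.142, 0.0, -1.703]
contact_force: [0.0, -0.5, -0.1]
grip_width: 0.0002
grip_force: 0.0
```

```bash
cat > st.py <<'E'
from h import *
plan((-20,-130,200))
S=r.camera_model('scene');a=r.get_image('scene');R=blobs(a,(0,150,90),(6,255,255),(300,200,400,300));print(R)
p=R[0][2];q=np.arange(-.1,1.2,.005);d=[np.hypot(*(proj(S,sw((-.02,-.058+.088*np.sin(.5236-t),.1+.088*np.cos(.5236-t))))-p)) for t in q];print('pawl',q[np.argmin(d)],min(d))
bl=blobs(a,(0,0,0),(180,120,60),(280,240,340,320),25)
print(fit([(0 if c[1]<262 and c[0]>290 else 1 if c[0]<295 else 2,c) for A,bb,c in bl]))
cv2.imwrite('pics/last.png',cv2.resize(a[170:320,265:385],(480,600),interpolation=2)[:,:,::-1])
E
python3 st.py
```

```text
t 14.03 tcp stand mm [-20.5 -96.7 138.6] F [ 0.  -0.5 -0.1]
shift [ 0.222 -0.003 -0.409] turn [-0.  0. -0.]
[(np.int32(65), array([320, 223,  10,   9]), array([324.33846154, 227.12307692]))]
pawl -0.02499999999999994 0.49574344018000693
[(0, np.float64(0.144), np.float64(8.11)), (0, np.float64(0.492), np.float64(0.92)), (1, np.float64(0.494), np.float64(1.22)), (2, np.float64(0.532), np.float64(0.25))]
```

Call:
servo_tool:
  motion:
    - [0.03,0,-0.05,0,0,0,0]
    - [0.1,0,-0.15,0,0,0,0]
    - [0.18,0,-0.28,0,0,0,0]
    - [0.25,0,-0.4,0,0,0,0]
    - [0.3,0,-0.5,0,0,0,0]
    - [0.3,0,-0.6,0,0,0,0]
    - [0.3,0,-0.65,0,0,0,0]
    - [0.3,0,-0.65,0,0,0,0]
    - [0.3,0,-0.65,0,0,0,0]
    - [0.3,0,-0.65,0,0,0,0]

```text
t: 14.92
tcp_pos: [0.5185, -0.1704, 0.2352]
orientation: [3.14, 0.0, -1.704]
contact_force: [0.1, -0.2, -0.9]
grip_width: -0.0003
grip_force: 0.0
```

```bash
python3 st.py
```

```text
t 14.92 tcp stand mm [ -21.  -141.   235.2] F [ 0.1 -0.2 -0.9]
shift [-0.073 -0.007  0.235] turn [ 0.001  0.    -0.001]
[(np.int32(64), array([320, 223,  10,   9]), array([324.40625, 227.125  ]))]
pawl -0.019999999999999934 0.5129640747791663
[(0, np.float64(0.13), np.float64(8.12)), (0, np.float64(0.492), np.float64(0.92)), (1, np.float64(0.504), np.float64(1.38)), (2, np.float64(0.53), np.float64(0.41))]
```

View pics/last.png

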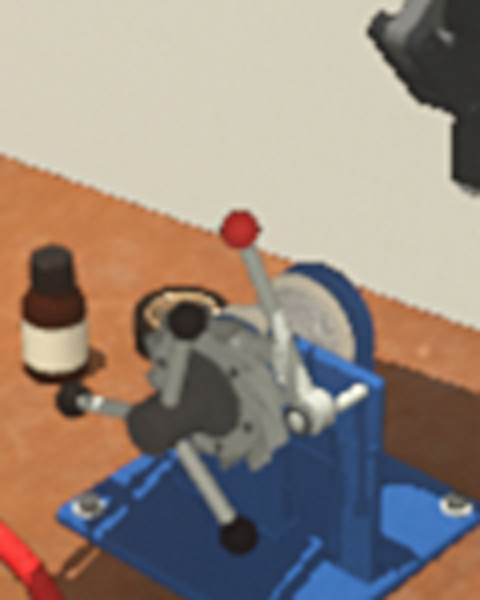

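The red ball is back at crop (240,230), where it started, so the pawl is down. The top black ball at (188,322) is one notch further on. The robot is clear and the bottle and tape have not moved.

```bash
python3 -c "
from rig import r
print(r.close_job())"
```

```text
the job is handed in; nothing more can be done
None
```

The reel is paid out by one notch and the pawl is back down in the next notch: by camera, the reel reads about 0.51 rad and the pawl about 0. The robot was clear when I handed the job in at about 15 s.

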